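# Seat the spice grinder's cup and hold it twisted on

### The arm

A 6-joint arm with a two-finger parallel gripper is mounted at the origin on a cart in front of the work surface, level with it; the furniture and walls round the work are solid. World frame = base frame: x ahead of the robot, y to its left, z up, the work surface at z = 0. Lengths are in m, angles in rad, forces in N, time in s.
With the tool pointing down it reaches from about 0.375 to 0.975 m from the base axis. Payload 3.8 kg.
Tool frame: the origin (TCP) lies between the finger pads; the fingertips stand 19 mm ahead of it and the grasp point (between the pads) is the TCP; z points along the fingers, y is the line along which they close (so a half turn about z gives the same grasp; the last joint's range is limited). The gripper opens to 85 mm and grips with 20 to 120 N. Pads are 22 mm wide; open, the fingers measure 114 mm over their backs; the gripper's body (76 mm by 85 mm) begins 54 mm behind the grasp point. The pads swing forward as they close: fully open they stand 13 mm farther back than shut.
Start: joints at [-1.199, 0.264, 1.604, -0, 1.274, -0.037], TCP at [0.268, -0.619, 0.25] pointing down, gripper open.
Joint ranges: [-2.63, 2.63], [-0.94, 2.18], [0.31, 2.57], [-1.31, 4.45], [0, 2.66], [-2.55, 2.55]. Speed limits (rad/s): [2.57, 2.57, 3.14, 3.14, 3.14, 3.14].

### API

Orientations are given as a rotation vector (axis times angle).
In Python, from bench import sensors, optics, hand_in gives the robot as it stands. The module is installed in compiled form; this text tells all that it offers.
- The arm moves only by the tool arm_command, never from a script. Its arguments are lists of equal length, an entry for each row: "travel": the shift along the tool's x, y, z in cm, a list of three; "rot": the turn, a rotation vector about the tool's x, y, z in rad, a list of three; "fingers": the closure in counts, from 0 (fully open) to 255 (shut). In form: {"travel": [[x, y, z], ...], "rot": [[ax, ay, az], ...], "fingers": [fingers, ...]}. A call has 1 to 5 rows; each row shifts and turns the commanded pose from where the row before left it, along the tool's axes as they then stand; what a row does not reach is not made up. A row lasts 1/12 s, in which the tool goes at most 41.7 mm and 7.16 degrees, less where a joint would pass 70% of its speed; a pose out of reach is approached as far as the arm can. A call is refused whole if a number of a shift passes 4.17 or a number of a turn 0.125, either way. A call with a gripper value outside its range is refused whole. The fingers move at their own pace and stop on an object; "newtons" is the grip in N (left out, the last holds). Time passes only in rows, so rows that do not move let the fingers close. It gives the time, the measured TCP pose, the force, the opening and the grip force at its end, in the units of the state.
- sensors.sense(): the state, without advancing time (a new reading comes with each control period).
- optics.capture(name): name is "scene" or "top" or "wrist"; returns the picture (420x560x3 uint8, red, green, blue); there is no depth.
- optics.calibration(name): a dict with "fx", "fy", "cx", "cy" (pixels), "rvec" (rotation vector, rad) and "tvec" (3), from world to camera coordinates, as OpenCV has them; the wrist camera has in their place "mount" (4x4, takes a point from camera to tool coordinates, whose origin is the TCP and whose axes are the flange's). Camera axes: x right, y down, z forward; pixel columns grow to the right and rows downward; lengths in m; the calibration is good to about 2 mm. A picture is of the moment at which its call begins: read the wrist's pose just before it. calibration takes no time and is no camera call.
- hand_in(): hands the job in; it is judged then, once.
Trained networks look in the newest picture that a camera, given by its name, has taken for a name from the list of things; names that differ only in an ending like _2 or _b are one class to them, and where a whole thing is asked for, a point or a joint stands for the part that bears it (a point fixed in the world has none). Each returns a list of dicts, best first, with "p" (0 to 1); they miss things now and then, are a little off and sometimes report something else, mostly with a low value. They report only what shows in the picture. A call takes as long as a camera call. They do not tell look-alikes from the thing itself.
- optics.search_frame(name, camera): "bbox" ([left, top, width, height] in pixels, round what is visible of it).
- optics.outline_of(name, camera): "pixels" (420x560 bool, what is visible of it) and "bbox" ([left, top, width, height] in pixels, round what is visible of it).
- optics.spot_point(name, camera): "uv" ([column, row] in pixels: a listed point, or the origin of a listed thing).
The state is a dict: "t": time; "joint_positions": joint angles; "qvel": joint speeds; "effort": joint torques, N m; "eef_pos": TCP position; "eef_rot": TCP orientation; "wrist_force": force on the tool from outside, world axes, zero at the start; "torque": the same for the moment, N m; "grip_width": opening from 0.0 (shut) to 1.0 (fully open); "grasp_force": force on a finger pad.
Only numpy, scipy, OpenCV 4.12 (cv2) and the standard library are available. Lean on these libraries where they do the work, as an engineer would, in place of code of your own. Each camera call takes 0.05 s, during which the arm holds its last target. There are 200 camera calls.

### The job

Get the spice grinder running: swing its dust cover well aside (clockwise seen from above), stand the grinding cup in the socket with its two lugs in the two slots, push it fully down against the spring and, keeping it down, twist it clockwise a quarter turn to the stop. The grinder runs only while the cup is held there, so finish with the gripper still holding the cup down and twisted against its return spring; do not let go. Leave the spice jar, the small tin and the honey jar where they stand.

Things in the scene. Friction and masses are not known exactly. Their poses are not given: they have to be found in the camera images.
- grinder: Spice grinder, fixed to the worktop; stands left or right of the cup. Origin under the socket's axis; z up, x from socket to hinge pillar. Round white housing 120 mm across, 80 mm high; at its back a square pillar 46 x 46 mm, 80 mm high, centre 72 mm along x
- socket_mouth (a point): Centre of the round socket in the grinder's top, level with its mouth, 80 mm above the worktop; the grinder's axes. A 57 mm bore through a 14 mm thick black lip, with two 20 mm wide slots on the x and -x sides (orange marks beside them), out to 37 mm from the axis, for the cup's lugs. Floor 34 mm below the mouth. The cup turns only when its underside is 30 mm or more below the mouth
- cover_tab (a point): Centre of the upright orange tab (44 mm along x, 12 mm thick along y, from 94 to 127 mm above the worktop) on the dust cover; x points along the swing arm to the hinge, 78 mm away. The cover is a black disc 80 mm across, 9 mm thick, 5 mm above the socket's mouth; arm top 17 mm above the mouth. Pinch the tab or push its side
- cover_hinge (a point): Upright hinge axis of the swing arm, 78 mm from the socket's axis along the grinder's x
- cover (a joint): Angle of the swing arm, rad: 0 with the cover right over the socket (starts at 0 to 0.3), growing clockwise seen from above, stop at 2.0; stays where it is left (friction 0.06 N m). At 1.2 or more it is clear of the socket
- cup_centre (a point): Centre of the loose steel-and-black grinding cup, half-way up (48 mm above its underside); z up, x along grip bar and lugs. Stands free, bar up, about 0.18 kg, 96 mm high, alike after half a turn. Round body 52 mm across up to 52 mm, 42 mm across at 60 mm up; grip bar on top, 48 mm along x, 20 mm thick along y, from 60 to 96 mm up, orange stripe on top
- cup: The same cup; origin at the centre of its underside, same axes. Its black nose tapers from 52 mm across, 8 mm up, to 42 mm at the underside. Two orange lugs on the x and -x sides, 12 mm wide, from 8 to 16 mm up, reach out to 34 mm from the axis
- plunger (a joint): How far the spring plunger in the middle of the socket is pressed down, m: 0 at rest (its top 18 mm below the mouth), 0.016 at the bottom; 2.5 N at first, 6.5 N at the bottom. About 0.012 when the cup's lugs are just under the lip
- drive_ring (a joint): Angle of the drive ring under the lip, rad, growing clockwise seen from above: 0 at rest, stop at 1.30. The cup's lugs meet its two brass dogs about 0.15 rad past the middle of the slots, so at the stop the cup is about 1.45 rad from the slots. A return spring resists with 0.08 N m at first, 0.29 N m at the stop
- spice_jar: Bystander: glass spice jar with red cap, 45 mm across, 106 mm high; origin under its centre
- tomato_tin: Bystander: small tin with a green label, 75 mm across, 58 mm high; origin under its centre
- honey_jar: Bystander: honey jar with yellow lid, 71 mm across, 86 mm high; origin under its centre
Things that resemble listed ones, but are neither listed nor needed, are in the scene too. Of the things that look like the cup, the middle-sized one is meant.

How it is judged:
By the outcome, as a careful person would: the job done as asked, in the order asked, and still so for the second after the job is handed in, while the arm keeps its last pose, push and grip.
It also fails if it takes over 67 s, if anything falls off the work surface, if the arm or the gripper's body presses on something with over 40 N, if the wrist force passes 120 N, or if a joint passes its speed limit or range.

## Working session

There is one attempt and no reset: what is moved stays moved. The work goes in short steps, Python scripts to look and compute and a tool call to move; the robot and the scene stay as the last step left them, time stands still between calls to the robot, and variables do not carry over. Pictures are saved under pics/ and viewed, at most 10 in all, crops included, and the job is handed in when it is done.

Besides the shell and the picture viewer there is one more tool, called by a JSON object that holds its "name" and its "arguments", one argument or row to a line. arm_command: Moves the arm, as the interface text tells. Its arguments: {"type":"object","properties":{"travel":{"type":"array"},"rot":{"type":"array"},"fingers":{"type":"array"},"newtons":{"type":"number"}},"required":["travel","rot","fingers"]}

```bash
mkdir -p pics; python3 - <<'E'
from bench import sensors, optics
import cv2, numpy as np
s=sensors.sense(); print(s['t'],s['eef_pos'],s['eef_rot'])
for n in("top","scene"):
    im=optics.capture(n); cv2.imwrite(f"pics/{n}0.png",im[:,:,::-1]); print(n,optics.calibration(n))
    for o in("cup_centre","socket_mouth","cover_tab","cover_hinge","cup","grinder"):
        print(o,[(np.round(d['uv']).tolist(),round(d['p'],2)) for d in optics.spot_point(o,n)])
print(optics.calibration("wrist"))
E
```

```text
0.0 [ 0.26807891 -0.61872852  0.24895463] [-3.07400983e+00 -6.37250993e-01  5.97421621e-04]
top {'fx': 434.57683381851314, 'fy': 434.57683381851314, 'cx': 278.8896320913132, 'cy': 208.88114479839345, 'rvec': array([ 2.12515957, -2.19069141,  0.08886923]), 'tvec': array([0.07157641, 0.47206275, 1.17550375])}
cup_centre [([194.0, 186.0], 0.78), ([247.0, 219.0], 0.67), ([245.0, 176.0], 0.53)]
socket_mouth [([407.0, 212.0], 0.96), ([305.0, 240.0], 0.3)]
cover_tab [([253.0, 219.0], 0.69), ([412.0, 212.0], 0.67), ([296.0, 180.0], 0.55)]
cover_hinge [([381.0, 221.0], 0.9)]
cup [([248.0, 178.0], 0.7), ([253.0, 221.0], 0.64), ([183.0, 236.0], 0.62), ([198.0, 189.0], 0.6)]
grinder [([405.0, 213.0], 0.82)]
scene {'fx': 521.5002422268846, 'fy': 521.5002422268846, 'cx': 287.0838727465862, 'cy': 208.33397671215965, 'rvec': array([ 1.09216085, -2.00622733,  1.29510924]), 'tvec': array([0.30299579, 0.24296202, 0.79409793])}
cup_centre [([257.0, 242.0], 0.94), ([227.0, 229.0], 0.92), ([170.0, 234.0], 0.9)]
socket_mouth []
cover_tab []
cover_hinge []
cup [([229.0, 241.0], 0.93), ([174.0, 264.0], 0.63), ([256.0, 264.0], 0.6)]
grinder []
{'fx': 363.896609937546, 'fy': 363.896609937546, 'cx': 275.4477319320978, 'cy': 210.2446642414899, 'mount': array([[-2.49898506e-04, -9.59931519e-01, -2.80234574e-01,
         6.92786854e-02],
       [ 9.99999944e-01, -1.78096592e-04, -2.81685299e-04,
         2.47569127e-04],
       [ 2.20489774e-04, -2.80234629e-01,  9.59931510e-01,
        -1.22212603e-01],
       [ 0.00000000e+00,  0.00000000e+00,  0.00000000e+00,
         1.00000000e+00]])}
```

View pics/top0.png

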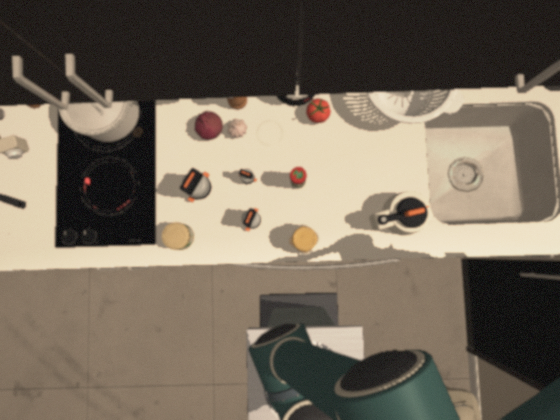

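View pics/scene0.png

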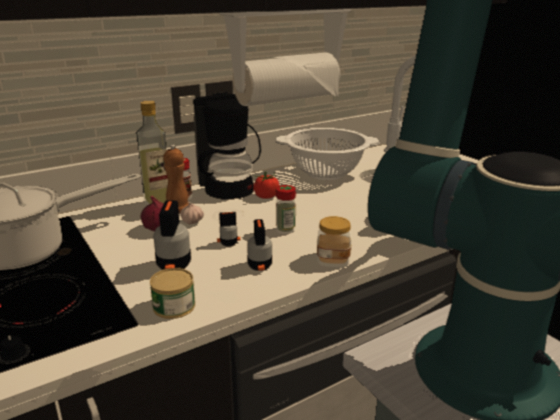

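The top view shows the middle-sized cup at about (252,219), with a larger one at (195,185) and a smaller one at (246,176). The grinder is at (407,213), with its pillar and hinge to the left at (383,219) and its orange tab at (411,212). The scene view confirms the three cup sizes.

```bash
cat > h.py <<'E'
from bench import sensors, optics
import cv2, numpy as np
from scipy.spatial.transform import Rotation as R
def cam(n):
    c=optics.calibration(n)
    if 'mount' in c:
        s=sensors.sense(); T=np.eye(4); T[:3,:3]=R.from_rotvec(s['eef_rot']).as_matrix(); T[:3,3]=s['eef_pos']
        M=T@c['mount']; return c,M[:3,:3],M[:3,3]
    r=R.from_rotvec(c['rvec']).as_matrix(); return c,r.T,-r.T@c['tvec']
def toz(C,uv,z):
    c,r,o=C; uv=np.atleast_2d(uv)
    d=np.c_[(uv[:,0]-c['cx'])/c['fx'],(uv[:,1]-c['cy'])/c['fy'],np.ones(len(uv))]@r.T
    return (o+d*((z-o[2])/d[:,2])[:,None])[:,:2]
def proj(C,P):
    c,r,o=C; q=(np.atleast_2d(P)-o)@r
    return np.c_[q[:,0]/q[:,2]*c['fx']+c['cx'],q[:,1]/q[:,2]*c['fy']+c['cy']]
def orange(im,box,lo=(3,140,110),hi=(16,255,255)):
    h=cv2.cvtColor(im,cv2.COLOR_RGB2HSV); m=cv2.inRange(h,lo,hi); k=np.zeros_like(m); x,y,w,hh=box; k[y:y+hh,x:x+w]=1
    return cv2.connectedComponentsWithStats(m*k)
E
python3 - <<'E'
from h import *
C=cam("top"); print(C[2])
im=optics.capture("top")
for nm,box,z in(("cup",(235,200,40,40),.096),("tab",(375,190,60,45),.127)):
    n,l,st,ce=orange(im,box)
    for i in range(1,n):
        if st[i,4]<4: continue
        v,u=np.where(l==i); p=toz(C,np.c_[u,v],z); r=cv2.minAreaRect(p.astype(np.float32)*1000)
        w=np.linalg.eigh(np.cov(p.T))[1][:,1] 
        print(nm,st[i],ce[i],p.mean(0),'ang',np.degrees(np.arctan2(w[1],w[0])),r)
print('hinge',toz(C,(381,221),.09),'mouth',toz(C,(407,212),.08),'grinder',toz(C,(405,213),0))
print('cupc',toz(C,(247,219),.048), 'cup0',toz(C,(253,221),0))
for n,z in(("grinder",0.08),("spice_jar",.106),("tomato_tin",.058),("honey_jar",.086)):
    for d in optics.outline_of(n,"top")[:2]:
        b=d['bbox']; print(n,b,round(d['p'],2),toz(C,(b[0]+b[2]/2,b[1]+b[3]/2),z))
cv2.imwrite("pics/c1.png",np.hstack([cv2.resize(im[175:255,x:x+80,::-1],(400,400),interpolation=cv2.INTER_CUBIC) for x in(215,365)]))
E
```

```text
[0.3496045  0.0336639  1.21918781]
cup [246 212   6  11  36] [248.5        216.77777778] [0.44851721 0.13535799] ang 155.83421549275766 ((448.21917724609375, 135.88087463378906), (8.18592643737793, 29.032794952392578), 62.127986907958984)
cup [246 227   3   3   8] [247.125 228.125] [0.4191216  0.13957652] ang 133.36677986044998 ((419.45556640625, 139.88287353515625), (5.215583324432373, 5.187257289886475), 88.25312805175781)
tab [407 207  18   9 105] [415.72380952 211.31428571] [ 0.44645333 -0.28768903] ang 102.15583067248451 ((446.3775634765625, -287.3788146972656), (14.553318977355957, 45.18904495239258), 12.290633201599121)
hinge [[ 0.42735569 -0.20770397]] mouth [[ 0.44953115 -0.27874981]] grinder [[ 0.45391424 -0.29496135]]
cupc [[0.44682807 0.14390643]] cup0 [[0.44463838 0.13162077]]
grinder [372.6, 191.8, 60.8, 45.5] 0.94 [[ 0.4431664  -0.26796284]]
spice_jar [287.4, 165.6, 18.1, 20.7] 0.75 [[0.54999992 0.00757255]]
spice_jar [241.5, 207.2, 17.9, 23.0] 0.68 [[0.4425117  0.12953788]]
tomato_tin [161.7, 219.1, 35.9, 31.2] 0.68 [[0.40935313 0.3249425 ]]
honey_jar [290.3, 225.8, 27.9, 29.8] 0.72 [[ 0.38249798 -0.00745793]]
```

View pics/c1.png

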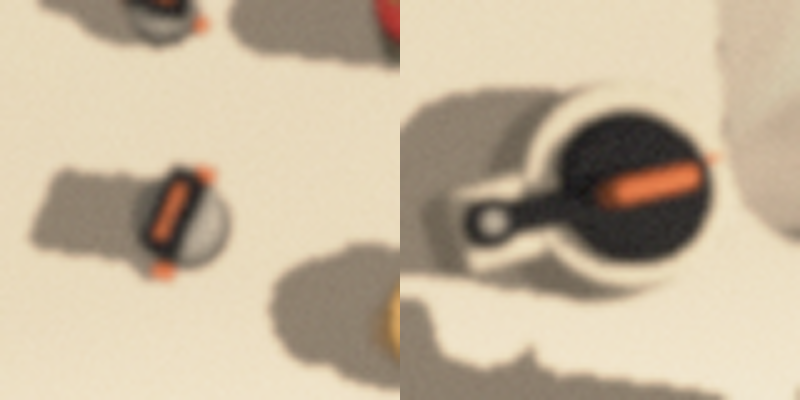

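Cover swings toward the robot. First I go above the tab, with tool x along the swing arm.

{"name": "arm_command", "arguments": {
  "travel": [
    [0,0,0],
    [0,0,0],
    [0,0,0],
    [0,0,0],
    [0,0,0]
  ],
  "rot": [
    [0,0,-0.125],
    [0,0,-0.125],
    [0,0,-0.125],
    [0,0,-0.125],
    [0,0,-0.125]
  ],
  "fingers": [0,0,0,0,0]
}}

```text
t: 1.37
eef_pos: [0.2683, -0.6194, 0.2503]
eef_rot: [-2.726, -1.561, -0.0]
wrist_force: [-0.3, -0.0, -0.5]
grip_width: 1.001
grasp_force: 0.0
```

{"name": "arm_command", "arguments": {
  "travel": [
    [0,0,0],
    [0,0,0],
    [0,0,0],
    [0,0,0],
    [0,0,0]
  ],
  "rot": [
    [0,0,-0.125],
    [0,0,-0.125],
    [0,0,-0.125],
    [0,0,-0.125],
    [0,0,-0.125]
  ],
  "fingers": [0,0,0,0,0]
}}

```text
t: 1.78
eef_pos: [0.2683, -0.6194, 0.2503]
eef_rot: [2.114, 2.324, -0.0]
wrist_force: [-0.2, -0.0, 0.1]
grip_width: 0.998
grasp_force: 0.0
```

{"name": "arm_command", "arguments": {
  "travel": [
    [0,0,0],
    [2.86,2.44,0],
    [2.86,2.44,0],
    [2.86,2.44,0],
    [2.86,2.44,0]
  ],
  "rot": [
    [0,0,-0.125],
    [0,0,0],
    [0,0,0],
    [0,0,0],
    [0,0,0]
  ],
  "fingers": [0,0,0,0,0]
}}

```text
t: 2.2
eef_pos: [0.3398, -0.4857, 0.2502]
eef_rot: [1.974, 2.444, 0.0]
wrist_force: [0.7, 0.1, 0.0]
grip_width: 1.001
grasp_force: 0.0
```

{"name": "arm_command", "arguments": {
  "travel": [
    [2.86,2.44,0],
    [2.86,2.44,0],
    [2.86,2.44,0],
    [2.86,2.44,0],
    [2.86,2.44,0]
  ],
  "rot": [
    [0,0,0],
    [0,0,0],
    [0,0,0],
    [0,0,0],
    [0,0,0]
  ],
  "fingers": [0,0,0,0,0]
}}

```text
t: 2.62
eef_pos: [0.4291, -0.3197, 0.2506]
eef_rot: [1.973, 2.444, 0.0]
wrist_force: [0.1, -1.0, -1.3]
grip_width: 0.997
grasp_force: 0.0
```

{"name": "arm_command", "arguments": {
  "travel": [
    [2.86,2.44,0],
    [0,0,0]
  ],
  "rot": [
    [0,0,0],
    [0,0,0]
  ],
  "fingers": [130,130]
}}

```text
t: 2.78
eef_pos: [0.4488, -0.283, 0.2506]
eef_rot: [-1.967, -2.45, -0.005]
wrist_force: [-0.0, -0.4, 0.3]
grip_width: 0.746
grasp_force: 0.0
```

```bash
cat >> h.py <<'E'
def pose():
    s=sensors.sense(); m=R.from_rotvec(s['eef_rot']).as_matrix()
    return np.array(s['eef_pos']),np.degrees(np.arctan2(m[1,0],m[0,0])),m,s
def go(xyz,psi=None):
    p,a,m,s=pose(); print('t',s['t'],'at',p.round(4),'psi',a.round(2),'tilt',m[:,2].round(3),'F',np.round(s['wrist_force'],1),'w',round(s['grip_width'],3),'gf',round(float(np.max(s['grasp_force'])),1))
    if xyz is not None: print('tool cm',(m.T@(np.array(xyz)-p)*100).round(2),'rotz',None if psi is None else np.radians((a-psi+180)%360-180).round(3))
E
python3 - <<'E'
from h import *
im=optics.capture("wrist"); cv2.imwrite("pics/w1.png",im[:,:,::-1]); C=cam("wrist")
n,l,st,ce=orange(im,(0,0,560,420))
for i in range(1,n):
    if st[i,4]<40: continue
    v,u=np.where(l==i)
    for z in(.127,.08):
        p=toz(C,np.c_[u,v],z); w=np.linalg.eigh(np.cov(p.T))[1][:,1]; r=cv2.minAreaRect(p.astype(np.float32)*1000)
        print(st[i],z,p.mean(0).round(4),np.degrees(np.arctan2(w[1],w[0])).round(1),np.round(r[0]+r[1],1))
for o,z in(("cover_hinge",.097),("cover_tab",.11),("grinder",0),("socket_mouth",.08)):
    print(o,[(toz(C,d['uv'],z).round(4),round(d['p'],2)) for d in optics.spot_point(o,"wrist")])
go((.4465,-.2877,.12),102)
E
```

```text
[266 186  17  57 863] 0.127 [ 0.4455 -0.2901] 101.5 [ 445.8 -290.3   11.1   41.3]
[266 186  17  57 863] 0.08 [ 0.4483 -0.3041] 101.5 [ 448.8 -304.3   13.2   49.2]
[279 248   5   8  40] 0.127 [ 0.4569 -0.3165] 102.9 [ 456.9 -316.5    2.9    5.5]
[279 248   5   8  40] 0.08 [ 0.462  -0.3356] 102.9 [ 462.  -335.6    3.5    6.5]
cover_hinge [(array([[ 0.4329, -0.2157]]), 0.83)]
cover_tab [(array([[ 0.447 , -0.2922]]), 0.89)]
grinder [(array([[ 0.4482, -0.292 ]]), 0.75), (array([[ 0.4324, -0.2142]]), 0.32)]
socket_mouth [(array([[ 0.4481, -0.2914]]), 0.58)]
t 3.0333 at [ 0.4459 -0.2891  0.2503] psi 102.15 tilt [-0. -0. -1.] F [-0.  -1.3 -0.1] w 0.49 gf 0.0
tool cm [ 0.14  0.09 13.03] rotz 0.003
```

View pics/w1.png

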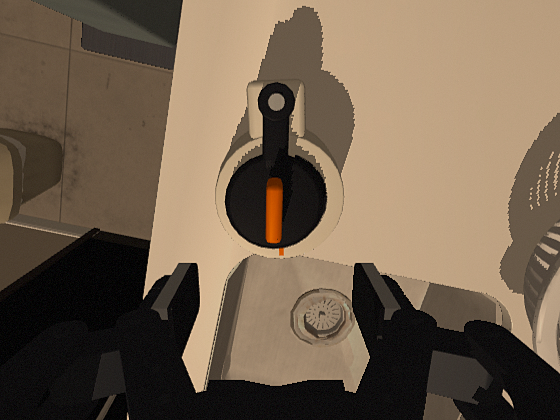

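The wrist view shows the tab at (274,210) px, which puts it at (0.4455,-0.290), with the hinge at (276,100). I'll lower the part-closed fingers around the tab and swing it on an arc.

{"name": "arm_command", "arguments": {
  "travel": [
    [0.0,0.0,3.25],
    [0,0,3.25],
    [0,0,3.25],
    [0,0,3.25],
    [0,0,0]
  ],
  "rot": [
    [0,0,0],
    [0,0,0],
    [0,0,0],
    [0,0,0],
    [0,0,0]
  ],
  "fingers": [170,170,170,170,180]
}}

```text
t: 3.45
eef_pos: [0.4425, -0.2879, 0.1147]
eef_rot: [-1.971, -2.436, 0.002]
wrist_force: [-0.8, 0.1, 1.2]
grip_width: 0.297
grasp_force: 0.0
```

{"name": "arm_command", "arguments": {
  "travel": [
    [0.06,-0.97,0],
    [0.06,-0.97,0],
    [0.06,-0.97,0],
    [0.06,-0.97,0],
    [0.06,-0.97,0]
  ],
  "rot": [
    [0,0,0.125],
    [0,0,0.125],
    [0,0,0.125],
    [0,0,0.125],
    [0,0,0.125]
  ],
  "fingers": [180,180,180,180,180]
}}

```text
t: 3.87
eef_pos: [0.3988, -0.2852, 0.1222]
eef_rot: [2.634, 1.708, 0.002]
wrist_force: [1.6, 0.5, -0.2]
grip_width: 0.294
grasp_force: 0.5
```

{"name": "arm_command", "arguments": {
  "travel": [
    [0.06,-0.97,0],
    [0.06,-0.97,0],
    [0.06,-0.97,0],
    [0.06,-0.97,0],
    [0.06,-0.97,0]
  ],
  "rot": [
    [0,0,0.125],
    [0,0,0.125],
    [0,0,0.125],
    [0,0,0.125],
    [0,0,0.125]
  ],
  "fingers": [180,180,180,180,180]
}}

```text
t: 4.28
eef_pos: [0.3631, -0.2535, 0.1224]
eef_rot: [3.031, 0.815, 0.002]
wrist_force: [1.3, -0.3, -0.8]
grip_width: 0.299
grasp_force: 0.5
```

{"name": "arm_command", "arguments": {
  "travel": [
    [0.06,-0.97,0],
    [0.06,-0.97,0],
    [0.06,-0.97,0],
    [0.06,-0.97,0],
    [0,0,0]
  ],
  "rot": [
    [0,0,0.125],
    [0,0,0.125],
    [0,0,0.125],
    [0,0,0.125],
    [0,0,0]
  ],
  "fingers": [180,180,180,180,180]
}}

```text
t: 4.7
eef_pos: [0.352, -0.2151, 0.1218]
eef_rot: [3.141, 0.046, 0.002]
wrist_force: [-0.2, -0.3, 0.2]
grip_width: 0.296
grasp_force: 0.0
```

{"name": "arm_command", "arguments": {
  "travel": [
    [0,0.5,0],
    [0,0,-3.3],
    [0,0,-3.3],
    [0,0,-3.3],
    [0,0,-3.3]
  ],
  "rot": [
    [0,0,0],
    [0,0,0],
    [0,0,0],
    [0,0,0],
    [0,0,0]
  ],
  "fingers": [150,130,100,50,0]
}}

```text
t: 5.12
eef_pos: [0.3521, -0.2211, 0.2546]
eef_rot: [3.141, 0.057, 0.0]
wrist_force: [0.7, -0.1, -0.2]
grip_width: 0.866
grasp_force: 0.0
```

```bash
python3 - <<'E'
from h import *
go((.446,-.2901,.25),102)
E
```

```text
t 5.1167 at [ 0.3521 -0.2211  0.2546] psi 2.09 tilt [ 0.    -0.001 -1.   ] F [ 0.7 -0.1 -0.2] w 0.866 gf 0.0
tool cm [9.13 7.24 0.46] rotz -1.744
```

{"name": "arm_command", "arguments": {
  "travel": [
    [3.05,2.41,0],
    [3.05,2.41,0],
    [3.05,2.41,0],
    [0,0,0],
    [0,0,0]
  ],
  "rot": [
    [0,0,0],
    [0,0,0],
    [0,0,0],
    [0,0,0],
    [0,0,0]
  ],
  "fingers": [0,0,0,0,0]
}}

```text
t: 5.53
eef_pos: [0.447, -0.2912, 0.2518]
eef_rot: [-3.14, -0.056, 0.002]
wrist_force: [-1.1, -0.3, 0.8]
grip_width: 1.0
grasp_force: 0.0
```

```bash
python3 - <<'E'
from h import *
im=optics.capture("wrist"); cv2.imwrite("pics/w2.png",im[:,:,::-1]); C=cam("wrist")
n,l,st,ce=orange(im,(0,0,560,420))
for i in range(1,n):
    if st[i,4]<15: continue
    print(st[i],ce[i].round(1),toz(C,ce[i],.08).round(4),toz(C,ce[i],.127).round(4))
for o,z in(("cover_hinge",.097),("cover_tab",.11),("grinder",0),("socket_mouth",.08)):
    print(o,[(np.round(d['uv']),toz(C,d['uv'],z).round(4),round(d['p'],2)) for d in optics.spot_point(o,"wrist")])
go((.4485,.1354,.25),156)
E
```

```text
[318 171  13   7  63] [324.2 173.8] [[ 0.4619 -0.3302]] [[ 0.4705 -0.3236]]
[212 194  13   7  62] [218.1 196.8] [[ 0.4394 -0.2433]] [[ 0.4516 -0.2506]]
[  0 212  21  30 188] [ 10.  226.8] [[ 0.4066 -0.0653]] [[ 0.4241 -0.101 ]]
[ 12 219   8   7  22] [ 15.5 222.5] [[ 0.4108 -0.0706]] [[ 0.4275 -0.1055]]
[ 20 225  15  23 114] [ 26.9 234.5] [[ 0.4001 -0.0786]] [[ 0.4186 -0.1122]]
[  0 243  21  15 115] [  7.9 248.9] [[ 0.3862 -0.06  ]] [[ 0.4069 -0.0966]]
[ 171  275   28   65 1154] [185.  309.6] [[ 0.3316 -0.212 ]] [[ 0.3611 -0.2243]]
cover_hinge [(array([180., 204.]), array([[ 0.4365, -0.2161]]), 0.89)]
cover_tab [(array([185., 310.]), array([[ 0.3497, -0.2198]]), 0.87), (array([181., 208.]), array([[ 0.4376, -0.2199]]), 0.27)]
grinder [(array([270., 168.]), array([[ 0.4509, -0.2847]]), 0.81)]
socket_mouth [(array([272., 185.]), array([[ 0.4509, -0.2883]]), 0.68)]
t 5.7833 at [ 0.4452 -0.2888  0.2526] psi 1.97 tilt [ 0. -0. -1.] F [ 1.2 -0.5  0.6] w 1.0 gf 0.0
tool cm [  1.78 -42.38   0.26] rotz -2.688
```

View pics/w2.png

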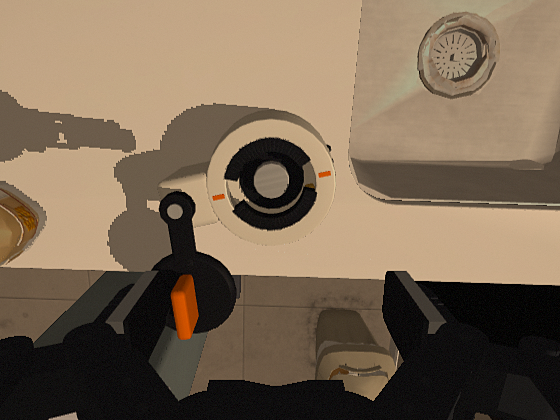

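The wrist view shows the cover now aside, with its tab at (185,310). The socket is open at (272,180) and the slot marks are at (218,197) and (324,174). That puts the socket at about (0.4507,-0.2870) with its axis at 104.5°. Next is the cup.

{"name": "arm_command", "arguments": {
  "travel": [
    [0.16,-3.85,0],
    [0.16,-3.85,0],
    [0.16,-3.85,0],
    [0.16,-3.85,0],
    [0.16,-3.85,0]
  ],
  "rot": [
    [0,0,0],
    [0,0,0],
    [0,0,0],
    [0,0,0],
    [0,0,0]
  ],
  "fingers": [0,0,0,0,0]
}}

```text
t: 6.2
eef_pos: [0.4465, -0.0947, 0.2529]
eef_rot: [3.141, 0.053, 0.002]
wrist_force: [0.6, 0.1, 0.1]
grip_width: 0.997
grasp_force: 0.0
```

{"name": "arm_command", "arguments": {
  "travel": [
    [0.16,-3.85,0],
    [0.16,-3.85,0],
    [0.16,-3.85,0],
    [0.16,-3.85,0],
    [0.16,-3.85,0]
  ],
  "rot": [
    [0,0,0],
    [0,0,0],
    [0,0,0],
    [0,0,0],
    [0,0,0]
  ],
  "fingers": [0,0,0,0,0]
}}

```text
t: 6.62
eef_pos: [0.4479, 0.098, 0.2532]
eef_rot: [-3.141, -0.054, -0.003]
wrist_force: [1.6, -0.0, -0.2]
grip_width: 0.996
grasp_force: 0.0
```

{"name": "arm_command", "arguments": {
  "travel": [
    [0.16,-3.85,0],
    [0,0,0],
    [0,0,0],
    [0,0,0],
    [0,0,0]
  ],
  "rot": [
    [0,0,0],
    [0,0,-0.125],
    [0,0,-0.125],
    [0,0,-0.125],
    [0,0,-0.125]
  ],
  "fingers": [0,0,0,0,0]
}}

```text
t: 7.03
eef_pos: [0.4484, 0.1352, 0.2528]
eef_rot: [3.027, 0.841, 0.002]
wrist_force: [0.5, -0.3, -0.3]
grip_width: 1.004
grasp_force: 0.0
```

{"name": "arm_command", "arguments": {
  "travel": [
    [0,0,0],
    [0,0,0],
    [0,0,0],
    [0,0,0],
    [0,0,0]
  ],
  "rot": [
    [0,0,-0.125],
    [0,0,-0.125],
    [0,0,-0.125],
    [0,0,-0.125],
    [0,0,-0.125]
  ],
  "fingers": [0,0,0,0,0]
}}

```text
t: 7.45
eef_pos: [0.4485, 0.1346, 0.2529]
eef_rot: [2.622, 1.729, 0.002]
wrist_force: [0.7, 0.3, -0.0]
grip_width: 1.001
grasp_force: 0.0
```

{"name": "arm_command", "arguments": {
  "travel": [
    [0,0,0],
    [0,0,0],
    [0,0,0],
    [0,0,0],
    [0,0,0]
  ],
  "rot": [
    [0,0,-0.125],
    [0,0,-0.125],
    [0,0,-0.125],
    [0,0,-0.125],
    [0,0,-0.125]
  ],
  "fingers": [0,0,0,0,0]
}}

```text
t: 7.87
eef_pos: [0.4485, 0.1346, 0.2529]
eef_rot: [1.964, 2.451, 0.001]
wrist_force: [-0.1, 1.0, 0.9]
grip_width: 1.001
grasp_force: 0.0
```

{"name": "arm_command", "arguments": {
  "travel": [
    [0,0,0],
    [0,0,0],
    [0,0,0],
    [0,0,0],
    [0,0,0]
  ],
  "rot": [
    [0,0,-0.125],
    [0,0,-0.125],
    [0,0,-0.125],
    [0,0,-0.125],
    [0,0,-0.125]
  ],
  "fingers": [0,0,0,0,0]
}}

```text
t: 8.28
eef_pos: [0.4485, 0.1346, 0.2529]
eef_rot: [1.115, 2.936, 0.001]
wrist_force: [0.6, -0.3, -0.4]
grip_width: 0.999
grasp_force: 0.0
```

{"name": "arm_command", "arguments": {
  "travel": [
    [0,0,0],
    [0,0,0],
    [0,0,0],
    [0,0,0],
    [0,0,0]
  ],
  "rot": [
    [0,0,-0.125],
    [0,0,-0.125],
    [0,0,-0.065],
    [0,0,0],
    [0,0,0]
  ],
  "fingers": [0,0,0,0,0]
}}

```text
t: 8.7
eef_pos: [0.4488, 0.1347, 0.2528]
eef_rot: [0.654, 3.072, 0.001]
wrist_force: [0.0, -0.2, 0.9]
grip_width: 1.001
grasp_force: 0.0
```

```bash
python3 - <<'E'
from h import *
T=optics.capture("top"); 
im=optics.capture("wrist"); C=cam("wrist"); Ct=cam("top")
v=[cv2.resize(T[175:255,365:445,::-1],(400,300),interpolation=cv2.INTER_CUBIC), cv2.resize(im[:,:,::-1],(400,300))]
cv2.imwrite("pics/w3.png",np.hstack(v))
n,l,st,ce=orange(im,(0,0,560,420))
for i in range(1,n):
    if st[i,4]<15: continue
    v,u=np.where(l==i); p=toz(C,np.c_[u,v],.096); w=np.linalg.eigh(np.cov(p.T))[1][:,1]
    print(st[i],ce[i].round(1),toz(C,ce[i],.096).round(4),'ang',np.degrees(np.arctan2(w[1],w[0])).round(1),'z.014',toz(C,ce[i],.014).round(4))
print([(np.round(d['uv']),toz(C,d['uv'],.048).round(4),round(d['p'],2)) for d in optics.spot_point("cup_centre","wrist")])
n,l,st,ce=orange(T,(375,190,65,60))
for i in range(1,n): print('top',st[i],ce[i].round(1),toz(Ct,ce[i],.08).round(4))
go((.4485,.1354,.25),156)
E
```

```text
[271 146  12   8  82] [276.2 149.1] [[0.4127 0.1499]] ang 77.7 z.014 [[0.4217 0.1461]]
[446 160  22  12 182] [455.9 166.1] [[0.4811 0.2712]] ang 68.6 z.014 [[0.5102 0.3031]]
[275 181   5  37 185] [277. 199.] [[0.4488 0.1345]] ang 156.0 z.014 [[0.4685 0.1262]]
[506 223  26  54 454] [518.9 249. ] [[0.569  0.2993]] ang 148.1 z.014 [[0.624  0.3395]]
[426 238  18  13 112] [432.8 245. ] [[0.5367 0.2356]] ang -144.3 z.014 [[0.5821 0.257 ]]
[305 269   7   9  45] [307.5 273.7] [[0.5186 0.1316]] ang 165.5 z.014 [[0.5588 0.1224]]
[326 302  25   4  72] [338.1 303.5] [[0.5554 0.1449]] ang 69.5 z.014 [[0.6064 0.1397]]
[182 346  13  12  43] [188.9 349.9] [[0.5446 0.0053]] ang -170.3 z.014 [[ 0.5924 -0.041 ]]
[193 347  22  35 162] [203.6 361.3] [[0.5609 0.0117]] ang 176.2 z.014 [[ 0.6134 -0.0327]]
[168 348  20  27 129] [175.2 359.7] [[ 0.5487 -0.011 ]] ang 130.2 z.014 [[ 0.5978 -0.062 ]]
[175 375  30  11 100] [191.2 380.5] [[ 0.5749 -0.0084]] ang 74.6 z.014 [[ 0.6316 -0.0587]]
[(array([275., 187.]), array([[0.449 , 0.1325]]), 0.81), (array([471., 221.]), array([[0.5548, 0.2879]]), 0.77), (array([334., 284.]), array([[0.5627, 0.1461]]), 0.76)]
top [386 240   8  10  66] [389.8 244.8] [[ 0.3653 -0.2292]]
t 8.85 at [0.4491 0.1347 0.2525] psi 156.0 tilt [ 0.001  0.    -1.   ] F [ 0.6 -0.7 -0. ] w 0.996 gf 0.0
tool cm [0.09 0.03 0.25] rotz -0.0
```

View pics/w3.png

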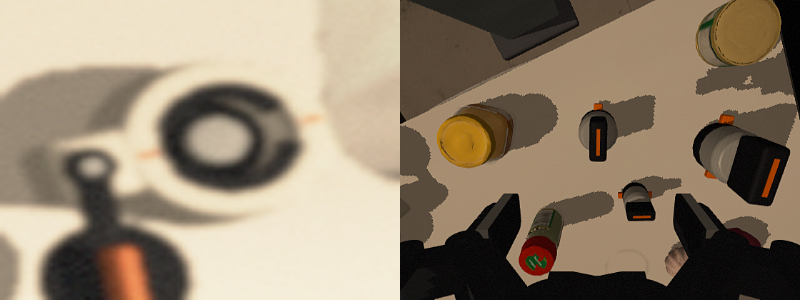

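The cup stripe sits at (277,199) in the wrist image, which is (0.4488,0.1345) at 156°, straight under the TCP. The top crop confirms the open socket and the cover aside. Grasp.

{"name": "arm_command", "arguments": {
  "travel": [
    [0,0,3.4],
    [0,0,3.4],
    [0,0,3.4],
    [0,0,3.4],
    [0,0,3.4]
  ],
  "rot": [
    [0,0,0],
    [0,0,0],
    [0,0,0],
    [0,0,0],
    [0,0,0]
  ],
  "fingers": [0,0,0,0,0]
}}

```text
t: 9.27
eef_pos: [0.4495, 0.1348, 0.0812]
eef_rot: [0.653, 3.072, 0.001]
wrist_force: [0.9, 0.1, -0.2]
grip_width: 1.001
grasp_force: 0.0
```

{"name": "arm_command", "arguments": {
  "travel": [
    [0,0,0],
    [0,0,0],
    [0,0,0],
    [0,0,0],
    [0,0,0]
  ],
  "rot": [
    [0,0,0],
    [0,0,0],
    [0,0,0],
    [0,0,0],
    [0,0,0]
  ],
  "fingers": [150,255,255,255,255],
  "newtons": 80
}}

```text
t: 9.68
eef_pos: [0.4517, 0.1353, 0.085]
eef_rot: [0.651, 3.069, 0.003]
wrist_force: [0.4, 0.2, -0.4]
grip_width: 0.297
grasp_force: 0.0
```

{"name": "arm_command", "arguments": {
  "travel": [
    [0,0,0],
    [0,0,0],
    [0,0,0],
    [0,0,0],
    [0,0,0]
  ],
  "rot": [
    [0,0,0],
    [0,0,0],
    [0,0,0],
    [0,0,0],
    [0,0,0]
  ],
  "fingers": [255,255,255,255,255]
}}

```text
t: 10.1
eef_pos: [0.4519, 0.1353, 0.085]
eef_rot: [0.651, 3.068, 0.004]
wrist_force: [0.1, -0.7, 6.4]
grip_width: 0.224
grasp_force: 79.0
```

{"name": "arm_command", "arguments": {
  "travel": [
    [0,0,-3.5],
    [0,0,-3.5],
    [0,0,-3.5],
    [0,0,-3.0],
    [0,0,0]
  ],
  "rot": [
    [0,0,0.125],
    [0,0,0.125],
    [0,0,0.125],
    [0,0,0.125],
    [0,0,0.125]
  ],
  "fingers": [255,255,255,255,255]
}}

```text
t: 10.52
eef_pos: [0.4537, 0.1359, 0.2256]
eef_rot: [1.568, 2.711, 0.015]
wrist_force: [1.1, 0.1, -1.5]
grip_width: 0.225
grasp_force: 79.1
```

{"name": "arm_command", "arguments": {
  "travel": [
    [0,0,0],
    [0,0,0],
    [0,0,0],
    [0,0,0],
    [0,0,0]
  ],
  "rot": [
    [0,0,0.125],
    [0,0,0.125],
    [0,0,0.025],
    [0,0,0],
    [0,0,0]
  ],
  "fingers": [255,255,255,255,255]
}}

```text
t: 10.93
eef_pos: [0.4492, 0.1347, 0.2175]
eef_rot: [1.922, 2.485, 0.0]
wrist_force: [-0.2, -0.0, -2.2]
grip_width: 0.219
grasp_force: 78.8
```

```bash
python3 - <<'E'
from h import *
go((.4507,-.2872,.215),104.5)
im=optics.capture("wrist"); C=cam("wrist"); p=pose()[0]
cv2.imwrite("pics/w4.png",im[:,:,::-1])
n,l,st,ce=orange(im,(180,40,200,300))
for i in range(1,n):
    if st[i,4]<15: continue
    v,u=np.where(l==i); zz=p[2]+.014; q=toz(C,np.c_[u,v],zz); w=np.linalg.eigh(np.cov(q.T))[1][:,1]
    print(st[i],ce[i].round(1),q.mean(0).round(4),'ang',np.degrees(np.arctan2(w[1],w[0])).round(1))
E
```

```text
t 10.9333 at [0.4492 0.1347 0.2175] psi 104.56 tilt [ 0.  0. -1.] F [-0.2 -0.  -2.2] w 0.219 gf 78.8
tool cm [-40.88 -10.46   0.25] rotz 0.001
[265 175  22  16 283] [275.3 182.5] [0.4353 0.1806] ang -166.4
[270 276  12  64 742] [275.6 308.2] [0.4463 0.1388] ang 104.1
[180 292  12  24  80] [185.7 303. ] [0.4166 0.1333] ang 112.6
[193 300   7   8  21] [196.6 304.2] [0.4202 0.1338] ang 146.8
```

View pics/w4.png

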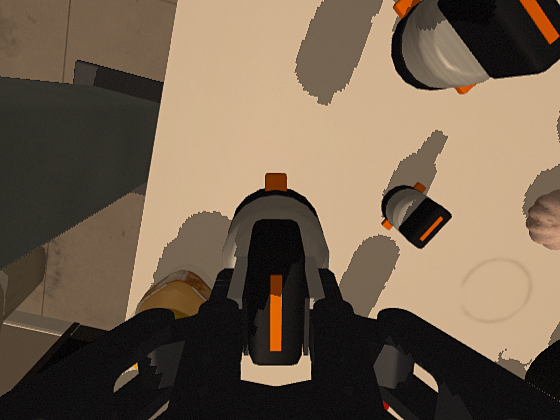

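The cup is held upright in the gripper, with the lug at (275,182) and the stripe at (276,308). Carry it to the socket.

{"name": "arm_command", "arguments": {
  "travel": [
    [-3.72,-0.95,0],
    [-3.72,-0.95,0],
    [-3.72,-0.95,0],
    [-3.72,-0.95,0],
    [-3.72,-0.95,0]
  ],
  "rot": [
    [0,0,0],
    [0,0,0],
    [0,0,0],
    [0,0,0],
    [0,0,0]
  ],
  "fingers": [255,255,255,255,255]
}}

```text
t: 11.4
eef_pos: [0.4496, -0.0586, 0.2175]
eef_rot: [1.921, 2.485, 0.0]
wrist_force: [1.1, -0.2, -2.2]
grip_width: 0.222
grasp_force: 78.9
```

{"name": "arm_command", "arguments": {
  "travel": [
    [-3.72,-0.95,0],
    [-3.72,-0.95,0],
    [-3.72,-0.95,0],
    [-3.72,-0.95,0],
    [-3.72,-0.95,0]
  ],
  "rot": [
    [0,0,0],
    [0,0,0],
    [0,0,0],
    [0,0,0],
    [0,0,0]
  ],
  "fingers": [255,255,255,255,255]
}}

```text
t: 11.82
eef_pos: [0.4501, -0.2511, 0.2174]
eef_rot: [1.923, 2.484, 0.0]
wrist_force: [0.9, 0.8, -2.3]
grip_width: 0.224
grasp_force: 78.9
```

{"name": "arm_command", "arguments": {
  "travel": [
    [-3.72,-0.95,0],
    [0,0,0],
    [0,0,0],
    [0,0,0]
  ],
  "rot": [
    [0,0,0],
    [0,0,0],
    [0,0,0],
    [0,0,0]
  ],
  "fingers": [255,255,255,255]
}}

```text
t: 12.15
eef_pos: [0.4503, -0.2873, 0.2168]
eef_rot: [-1.923, -2.482, -0.001]
wrist_force: [-0.6, 0.2, -3.0]
grip_width: 0.225
grasp_force: 78.9
```

```bash
python3 - <<'E'
from h import *
go((.4507,-.2870,.17),104.5)
C=cam("wrist"); p,a,m,s=pose()
for uv,dz in(((275.5,174.5),-.068),((275.5,275.5),.012),((275.5,339.5),.012),((265,183),-.068),((287,183),-.068)):
    q=toz(C,uv,p[2]+dz)[0]; print(uv,((np.r_[q,p[2]]-p)@m*1000).round(1))
im=optics.capture("wrist"); cv2.imwrite("pics/w5.png",im[:,:,::-1])
n,l,st,ce=orange(im,(150,0,260,200))
for i in range(1,n):
    if st[i,4]>=15: print(st[i],ce[i].round(1),toz(C,ce[i],.08).round(4))
E
```

```text
t 12.15 at [ 0.4503 -0.2873  0.2168] psi 104.46 tilt [-0.001  0.001 -1.   ] F [-0.6  0.2 -3. ] w 0.225 gf 78.9
tool cm [0.01 0.05 4.68] rotz -0.001
(275.5, 174.5) [35.  -1.9  0.1]
(275.5, 275.5) [15.9 -1.9  0. ]
(275.5, 339.5) [-8.9 -1.9 -0. ]
(265, 183) [30.4 -7.5  0. ]
(287, 183) [30.4  4.2  0. ]
[150  62  41  28 754] [166.5  75.7] [[ 0.3555 -0.2197]]
[277 136   6  15  85] [279.5 143.4] [[ 0.4401 -0.2442]]
[265 173  22  18 374] [275.5 181.4] [[ 0.4441 -0.2713]]
```

View pics/w5.png

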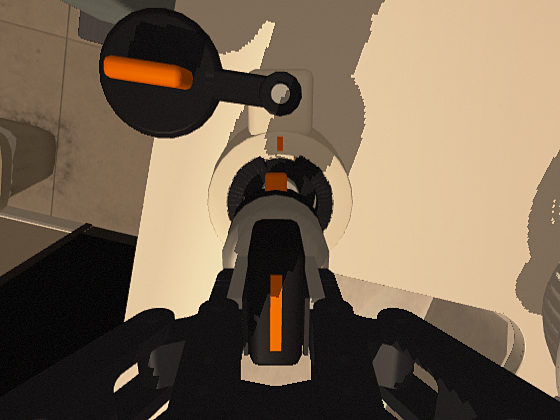

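The same view shows the cup lug at (275,181) and the slot mark at (279,143), so the cup needs a small shift of about +2 mm in tool y. The slot lies straight behind the lug.

{"name": "arm_command", "arguments": {
  "travel": [
    [-0.12,0.2,1.5],
    [0,0,1.5],
    [0,0,1.5],
    [0,0,0.5],
    [0,0,0.3]
  ],
  "rot": [
    [0,0,0],
    [0,0,0],
    [0,0,0],
    [0,0,0],
    [0,0,0]
  ],
  "fingers": [255,255,255,255,255]
}}

```text
t: 12.62
eef_pos: [0.4523, -0.2863, 0.163]
eef_rot: [-1.919, -2.484, -0.0]
wrist_force: [0.5, -0.8, -2.2]
grip_width: 0.219
grasp_force: 78.8
```

{"name": "arm_command", "arguments": {
  "travel": [
    [0,0,0.3],
    [0,0,0.3],
    [0,0,0.3],
    [0,0,0.3],
    [0,0,0]
  ],
  "rot": [
    [0,0,0],
    [0,0,0],
    [0,0,0],
    [0,0,0],
    [0,0,0]
  ],
  "fingers": [255,255,255,255,255]
}}

```text
t: 13.03
eef_pos: [0.4528, -0.2881, 0.152]
eef_rot: [-1.923, -2.484, -0.0]
wrist_force: [0.4, 0.4, -2.4]
grip_width: 0.22
grasp_force: 78.8
```

```bash
python3 - <<'E'
from h import *
go((.4507,-.2870,.132),104.5)
E
```

```text
t 13.0333 at [ 0.4528 -0.2881  0.152 ] psi 104.49 tilt [-0.  0. -1.] F [ 0.4  0.4 -2.4] w 0.22 gf 78.8
tool cm [ 0.16 -0.17  2.  ] rotz -0.0
```

No contact so far, with the lugs about to enter or just in the slots. I'll keep going down.

{"name": "arm_command", "arguments": {
  "travel": [
    [0,0,0.3],
    [0,0,0.3],
    [0,0,0.3],
    [0,0,0.2],
    [0,0,0]
  ],
  "rot": [
    [0,0,0],
    [0,0,0],
    [0,0,0],
    [0,0,0],
    [0,0,0]
  ],
  "fingers": [255,255,255,255,255]
}}

```text
t: 13.45
eef_pos: [0.4532, -0.2885, 0.1414]
eef_rot: [1.923, 2.483, 0.0]
wrist_force: [0.1, 0.2, 1.6]
grip_width: 0.223
grasp_force: 79.5
```

{"name": "arm_command", "arguments": {
  "travel": [
    [0,0,0.3],
    [0,0,0.3],
    [0,0,0.3],
    [0,0,0.2],
    [0,0,0]
  ],
  "rot": [
    [0,0,0],
    [0,0,0],
    [0,0,0],
    [0,0,0],
    [0,0,0]
  ],
  "fingers": [255,255,255,255,255]
}}

```text
t: 13.87
eef_pos: [0.4534, -0.2886, 0.1312]
eef_rot: [1.923, 2.483, -0.0]
wrist_force: [-1.8, 0.8, 7.0]
grip_width: 0.221
grasp_force: 80.3
```

{"name": "arm_command", "arguments": {
  "travel": [
    [0,0,0.1],
    [0,0,0.1],
    [0,0,0]
  ],
  "rot": [
    [0,0,0],
    [0,0,0],
    [0,0,0]
  ],
  "fingers": [255,255,255]
}}

```text
t: 14.12
eef_pos: [0.4535, -0.2888, 0.1311]
eef_rot: [1.922, 2.483, -0.0]
wrist_force: [-5.2, 2.8, 16.3]
grip_width: 0.225
grasp_force: 81.8
```

Fully down: the plunger has bottomed at a wrist force of 16 N. Now I twist clockwise.

{"name": "arm_command", "arguments": {
  "travel": [
    [0.04,-0.04,-0.05],
    [0,0,0],
    [0,0,0],
    [0,0,0],
    [0,0,0]
  ],
  "rot": [
    [0,0,0],
    [0,0,0.1],
    [0,0,0.1],
    [0,0,0.1],
    [0,0,0.1]
  ],
  "fingers": [255,255,255,255,255],
  "newtons": 110
}}

```text
t: 14.53
eef_pos: [0.4534, -0.289, 0.1312]
eef_rot: [2.38, 2.045, -0.0]
wrist_force: [-3.3, 0.1, 13.2]
grip_width: 0.212
grasp_force: 107.4
```

```bash
python3 - <<'E'
from h import *
go(None); print(pose()[3]['torque'])
E
```

```text
t 14.5333 at [ 0.4534 -0.289   0.1312] psi 81.34 tilt [ 0.002 -0.002 -1.   ] F [-3.3  0.1 13.2] w 0.212 gf 107.4
[0.19005223 0.70450437 0.17646686]
```

{"name": "arm_command", "arguments": {
  "travel": [
    [0,0,0],
    [0,0,0],
    [0,0,0],
    [0,0,0],
    [0,0,0]
  ],
  "rot": [
    [0,0,0.1],
    [0,0,0.1],
    [0,0,0.1],
    [0,0,0.1],
    [0,0,0.1]
  ],
  "fingers": [255,255,255,255,255]
}}

```text
t: 14.95
eef_pos: [0.4526, -0.2887, 0.1311]
eef_rot: [2.814, 1.394, -0.001]
wrist_force: [-5.6, 1.6, 16.2]
grip_width: 0.221
grasp_force: 107.6
```

{"name": "arm_command", "arguments": {
  "travel": [
    [0,0,0],
    [0,0,0],
    [0,0,0],
    [0,0,0],
    [0,0,0]
  ],
  "rot": [
    [0,0,0.1],
    [0,0,0.1],
    [0,0,0.1],
    [0,0,0.1],
    [0,0,0]
  ],
  "fingers": [255,255,255,255,255]
}}

```text
t: 15.37
eef_pos: [0.4521, -0.2883, 0.1312]
eef_rot: [3.035, 0.809, -0.002]
wrist_force: [-7.5, 2.1, 16.4]
grip_width: 0.212
grasp_force: 107.9
```

```bash
python3 - <<'E'
from h import *
go(None); print(pose()[3]['torque'])
E
```

```text
t 15.3667 at [ 0.4521 -0.2883  0.1312] psi 29.84 tilt [-0.001 -0.001 -1.   ] F [-7.5  2.1 16.4] w 0.212 gf 107.9
[0.55549438 1.38666124 0.17796414]
```

{"name": "arm_command", "arguments": {
  "travel": [
    [-0.04,-0.03,0],
    [0,0,0],
    [0,0,0]
  ],
  "rot": [
    [0,0,0.08],
    [0,0,0.08],
    [0,0,0]
  ],
  "fingers": [255,255,255]
}}

```text
t: 15.62
eef_pos: [0.4518, -0.2881, 0.1312]
eef_rot: [3.09, 0.566, -0.001]
wrist_force: [-5.7, 2.7, 17.4]
grip_width: 0.22
grasp_force: 107.9
```

```bash
python3 - <<'E'
from h import *
go(None); print(pose()[3]['torque'])
E
```

```text
t 15.6167 at [ 0.4518 -0.2881  0.1312] psi 20.76 tilt [-0.001 -0.001 -1.   ] F [-5.7  2.7 17.4] w 0.22 gf 107.9
[0.64562373 1.25783956 0.40616782]
```

{"name": "arm_command", "arguments": {
  "travel": [
    [0,0,0],
    [0,0,0],
    [0,0,0]
  ],
  "rot": [
    [0,0,0.06],
    [0,0,0],
    [0,0,0]
  ],
  "fingers": [255,255,255]
}}

```text
t: 15.87
eef_pos: [0.4517, -0.288, 0.1312]
eef_rot: [3.103, 0.484, -0.003]
wrist_force: [-6.3, 3.0, 17.7]
grip_width: 0.214
grasp_force: 108.8
```

```bash
python3 - <<'E'
from h import *
go(None); print(pose()[3]['torque'])
E
```

```text
t 15.8667 at [ 0.4517 -0.288   0.1312] psi 17.75 tilt [-0.001 -0.001 -1.   ] F [-6.3  3.  17.7] w 0.214 gf 108.8
[0.7951977  1.24624286 1.85318792]
```

Torque rose sharply to 1.85 N m against a 0.29 N m spring, so the cup is at the stop. I'll hold briefly and check that the cup hasn't slipped in the grip.

{"name": "arm_command", "arguments": {
  "travel": [
    [0,0,0],
    [0,0,0],
    [0,0,0],
    [0,0,0],
    [0,0,0]
  ],
  "rot": [
    [0,0,0],
    [0,0,0],
    [0,0,0],
    [0,0,0],
    [0,0,0]
  ],
  "fingers": [255,255,255,255,255]
}}

```text
t: 16.28
eef_pos: [0.4517, -0.288, 0.1312]
eef_rot: [3.103, 0.485, -0.003]
wrist_force: [-6.2, 3.2, 17.0]
grip_width: 0.212
grasp_force: 108.8
```

```bash
python3 - <<'E'
from h import *
go(None); print(pose()[3]['torque'])
im=optics.capture("wrist"); C=cam("wrist"); cv2.imwrite("pics/w6.png",im[:,:,::-1])
n,l,st,ce=orange(im,(240,130,80,220))
for i in range(1,n):
    if st[i,4]<30: continue
    v,u=np.where(l==i); q=toz(C,np.c_[u,v],.143); w=np.linalg.eigh(np.cov(q.T))[1][:,1]
    print(st[i],ce[i].round(1),'ang',np.degrees(np.arctan2(w[1],w[0])).round(1))
E
```

```text
t 16.2833 at [ 0.4517 -0.288   0.1312] psi 17.76 tilt [-0.002 -0.001 -1.   ] F [-6.2  3.2 17. ] w 0.212 gf 108.8
[0.83066413 1.19880286 1.9794197 ]
[269 275  13  75 803] [275.4 312. ] ang -161.3
```

View pics/w6.png

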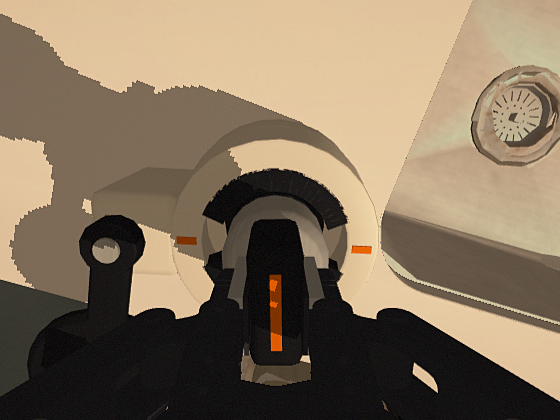

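The cup is seated with its lugs under the lip. Its bar, at (275,312), lies about a quarter turn from the slot marks at (186,240) and (362,249), and the cup hasn't slipped in the grip. Steady hold, so I'm handing in.

```bash
python3 -c "
from bench import hand_in
print(hand_in())"
```

```text
the job is handed in; nothing more can be done
None
```

The job is handed in: the cover is swung well aside, and the gripper is still holding the cup fully down and twisted clockwise against its stop; the spice jar, tin and honey jar were not touched, and it took about 16 of the 67 s.

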